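# Return the steel specimens to their outlined pads

### The job

Put the four loose steel specimens of the pendulum experiment away: each one upright on the round pad that shows its outline, centred in the outline, with the two long ones turned to lie along theirs. Set them down rather than dropping them, and neither shift nor knock over the small glass beaker that stands among them.

Things in the scene. Friction and masses are not known exactly. Their poses are not given: they have to be found in the camera images.
- bar: Plain rectangular steel bar lying flat, 76 long (its x) x 22 wide (its y) x 22 mm high, about 0.3 kg. Origin: centre of its underside; z up.
- dumbbell: Flat dumbbell-shaped steel piece, 25 mm high: two upright discs 28 mm in diameter, centred 27 mm to either side of the origin along its x, joined by a straight web 14 mm wide (across its y) that shows for 29 mm between the discs; 82 mm long overall, about 0.33 kg. Origin: centre of its underside; z up.
- tube: Thick steel ring standing on its flat end, 54 mm outer and 34 mm inner diameter, 28 mm high, about 0.3 kg. Origin: centre of its underside; z up (its yaw does not matter).
- rod: Solid round steel cylinder standing on end, 34 mm in diameter, 40 mm high, about 0.3 kg. Origin: centre of its underside; z up (its yaw does not matter).
- bar_pad: Round dark rubber pad, 104 mm across and 4 mm thick, fixed to the table; on it, in thin white line, a rectangle 82 x 28 mm. Origin: centre of its underside, so the pad's top is 4 mm above the origin; z up. The bar belongs here, with its length along the pad's x (the rectangle's length), either way round.
- dumbbell_pad: Round dark rubber pad, 104 mm across and 4 mm thick, fixed to the table; on it, in thin white line, a dumbbell outline 88 mm long. Origin: centre of its underside, so the pad's top is 4 mm above the origin; z up. The dumbbell belongs here, with its length along the pad's x (the outline's length), either way round.
- tube_pad: Round dark rubber pad, 104 mm across and 4 mm thick, fixed to the table; on it, in thin white line, two concentric circles, 60 and 28 mm in diameter. Origin: centre of its underside, so the pad's top is 4 mm above the origin; z up. The ring belongs here, centred.
- rod_pad: Round dark rubber pad, 104 mm across and 4 mm thick, fixed to the table; on it, in thin white line, one single circle 40 mm in diameter. Origin: centre of its underside, so the pad's top is 4 mm above the origin; z up. The cylinder belongs here, centred.
- beaker: Small open beaker of clear glass, 42 mm in diameter at the rim and 55 mm high, standing among the other things; not to be moved. Origin: centre of its underside; z up. (An amber jar 34 mm in diameter and 45 mm high and a small white eraser stand in like places; the eight specimens and pads are at least 120 mm apart from centre to centre, and these three at least 90 mm from each of them.)
There are look-alikes about, which are no part of the job. What is shaped like the rod but purple, turquoise or yellow is not meant.

How it is judged:
By the outcome, as a careful person would: the job done as asked, in the order asked, and still so for the second after the job is handed in, with the robot touching nothing.
It also fails if it takes over 99 s, if anything falls off the work surface, if the arm or the gripper's body presses on something with over 40 N, if the wrist force passes 120 N, or if a joint passes its speed limit or range.

### The arm

A 7-joint arm with a two-finger parallel gripper is mounted at the origin on the work surface. World frame = base frame: x ahead of the robot, y to its left, z up, the work surface at z = 0. Lengths are in m, angles in rad, forces in N, time in s.
With the tool pointing down it reaches from about 0.4 to 0.85 m from the base axis. Payload 4.5 kg.
Tool frame: the origin (TCP) lies at the very end of the fingers, on their centre line; the grasp point (between the pads) lies 19 mm behind it (ctrl.tcp_to_grasp is the distance from the TCP to the grasp point, in m); y points along the fingers, x is the direction in which the jaws open and shut, and the axes are right-handed (so a half turn about y gives the same grasp; the last joint's range is limited). The gripper opens to 85 mm and grips with 20 to 120 N. Pads are 22 mm wide; open, the fingers measure 114 mm over their backs; the gripper's body (76 mm by 85 mm) begins 54 mm behind the grasp point. The pads swing forward as they close: fully open they stand 13 mm farther back than shut.
Start: joints at [1.255, 0.689, -0.195, 1.565, 0.157, 0.902, -0.215], TCP at [0.214, -0.587, 0.205] pointing down, gripper open.
Joint ranges: [-3.01, 3.01], [-0.46, 2.08], [-1.47, 1.51], [0.13, 2.56], [-1, 4.14], [0.04, 2.09], [-2.66, 2.66]. Speed limits (rad/s): [2.57, 2.57, 3.14, 3.14, 3.14, 3.14, 3.14].

### API

Orientations are given as a rotation vector (axis times angle).
In Python, from bench import ctrl, eoat, monitor, imaging gives the robot as it stands. Calls block until the motion is done:
- ctrl.move_to(position, orientation): joint-space move of the TCP to a pose.
- ctrl.move_straight(position, orientation=None, v=0.15, max_force=None): straight line of the TCP; orientation=None keeps the orientation; v is the mean speed in m/s. With max_force (N) it stops when the force on the tool has changed by that much, and returns True; else False.
- ctrl.goto_joints(angles): joint-space move.
- eoat.ungrasp() and eoat.close(): open the fingers fully, or close them until they stop; the grip force is fixed at half the most.
- ctrl.wait(seconds).
- ctrl.solve_ik(position, orientation): joint angles nearest the present ones, or None.
- monitor.sense(): the state.
- imaging.capture(name): name is "scene" or "top"; returns the picture (384x512x3 uint8, blue, green, red); there is no depth.
- imaging.camera_info(name): a dict with "mtx" (3x3 intrinsics, pixels), "k1" (the pictures are not rectified: a ray, as slopes to the right and down, at radius r is drawn at 1 + k1 r^2 times it, then the intrinsics apply), "rvec" (rotation vector, rad) and "tvec" (3), from world to camera coordinates, as OpenCV has them. Camera axes: x right, y down, z forward; pixel columns grow to the right and rows downward; lengths in m; the calibration is good to about 2 mm. A picture is of the moment at which its call begins. camera_info takes no time and is no camera call.
A pose or a line that the arm cannot do raises ctrl.MotionError and nothing moves.
- ctrl.hand_in(): hands the job in, once; it reports no verdict.
Trained networks look in the newest picture that a camera, given by its name, has taken for a name from the list of things; names that differ only in an ending like _2 or _b are one class to them, and where a whole thing is asked for, a point or a joint stands for the part that bears it (a point fixed in the world has none). Each returns a list of dicts, best first, with "confidence" (0 to 1); they miss things now and then, are a little off and sometimes report something else, mostly with a low value. They report only what shows in the picture. A call takes as long as a camera call. They do not tell look-alikes from the thing itself.
- imaging.search_frame(camera, query): "centre" ([column, row] in pixels, amid what is visible of it).
The state is a dict: "time_s": time; "joints": joint angles; "qd": joint speeds; "joint_torque": joint torques, N m; "tcp_pos": TCP position; "orientation": TCP orientation; "contact_force": force on the tool from outside, world axes, zero at the start; "wrist_torque": the same for the moment, N m; "gripper_width": opening from 0.0 (shut) to 1.0 (fully open).
Only numpy, scipy, OpenCV 4.12 (cv2) and the standard library are available. Lean on these libraries where they do the work, as an engineer would, in place of code of your own. Each camera call takes 0.05 s, during which the arm holds its last target.

## Working session

There is one attempt and no reset: what is moved stays moved. The work goes in short steps, each a Python script; the robot and the scene stay as the last script left them, time stands still between calls to the robot, and variables do not carry over. Pictures are saved under pics/ and viewed, and the job is handed in when it is done.

```bash
ls; mkdir -p pics
python3 - <<'E'
from bench import ctrl,eoat,monitor,imaging
import cv2
for n in("scene","top"):
    cv2.imwrite(f"pics/{n}0.png",cv2.resize(imaging.capture(n),(800,600),interpolation=cv2.INTER_CUBIC)); print(imaging.camera_info(n))
print(monitor.sense())
E
```

```text
pics
{'mtx': array([[438.35777802,   0.        , 254.62598382],
       [  0.        , 438.35777802, 195.13983905],
       [  0.        ,   0.        ,   1.        ]]), 'k1': -0.04701820012043206, 'rvec': array([ 1.94438118,  1.8734659 , -0.50341809]), 'tvec': array([-0.005126  , -0.42035982,  1.18503751])}
{'mtx': array([[423.36410209,   0.        , 257.92765323],
       [  0.        , 423.36410209, 186.60003169],
       [  0.        ,   0.        ,   1.        ]]), 'k1': -0.11560593957757155, 'rvec': array([ 2.21346372, -2.16329295,  0.09410327]), 'tvec': array([-0.027315  ,  0.51226737,  1.12624696])}
{'time_s': 0.1, 'joints': array([ 1.25479341,  0.68989403, -0.19456372,  1.56627406,  0.15730176,
        0.90250842, -0.21509401]), 'qd': array([-0.00073237, -0.00319551, -0.00125617, -0.00287324,  0.00052204,
        0.00022034,  0.00177065]), 'joint_torque': array([-3.69262518e-03, -5.40603054e+01, -1.27188541e+00, -1.58985686e+01,
        9.32038296e-03,  4.36454997e-03, -2.81477020e-05]), 'tcp_pos': array([ 0.21394961, -0.58655031,  0.20416012]), 'orientation': array([-1.35375942,  0.94874832, -0.94636839]), 'contact_force': array([-0.30853814,  0.54043647, -0.49940502]), 'wrist_torque': array([-0.04456321,  0.02859112,  0.02067685]), 'gripper_width': 1.0047356456214098}
```

View pics/scene0.png

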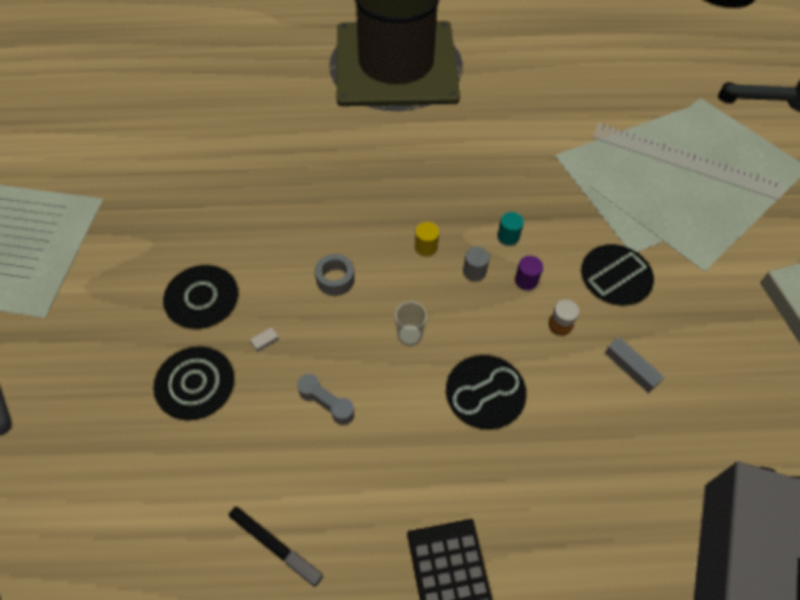

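View pics/top0.png

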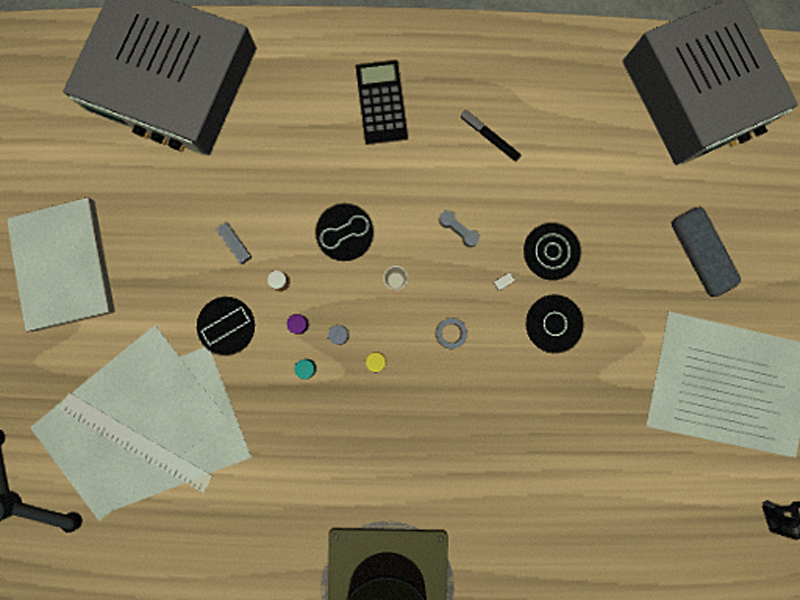

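The top view shows everything. In 800x600 pixels:
- **Specimens:** bar (235,243), dumbbell (459,229), tube (451,333), beaker (396,278).
- **Pads:** bar (226,326), dumbbell (345,232), tube (552,251), rod (554,324).
- **Rod candidates:** grey (338,334), purple (297,324), turquoise (305,369) and yellow (376,362). Only the grey one fits plain steel. I'll confirm it in an enlarged crop.

```bash
cat > h.py <<'E'
import numpy as np, cv2
from scipy.optimize import minimize
from bench import ctrl,eoat,monitor,imaging
CI={n:imaging.camera_info(n) for n in("scene","top")}
def proj(n,P):
    c=CI[n];R=cv2.Rodrigues(c['rvec'])[0];q=np.asarray(P,float).reshape(-1,3)@R.T+c['tvec']
    s=q[:,:2]/q[:,2:];s=s*(1+c['k1']*(s**2).sum(1,keepdims=True))
    return s*c['mtx'][0,0]+c['mtx'][:2,2]
def unproj(n,uv,z):
    c=CI[n];d=(np.asarray(uv,float)-c['mtx'][:2,2])/c['mtx'][0,0];s=d.copy()
    for _ in range(10): s=d/(1+c['k1']*(s**2).sum())
    R=cv2.Rodrigues(c['rvec'])[0];r=R.T@np.r_[s,1];o=-R.T@c['tvec']
    return (o+r*(z-o[2])/r[2])[:2]
def circ(r,cx=0,n=40):
    t=np.linspace(0,2*np.pi,n,endpoint=False);return np.c_[cx+r*np.cos(t),r*np.sin(t)]
def rect(a,b): return np.array([[-a,-b],[a,-b],[a,b],[-a,b]])/2
SH={'bar':([rect(.076,.022)],.022),'dumbbell':([circ(.014,-.027),circ(.014,.027),rect(.054,.014)],.025),
 'tube':([circ(.027)],.028),'rod':([circ(.017)],.040)}
def xf(p,x): c,s=np.cos(x[2]),np.sin(x[2]);return p@np.array([[c,s],[-s,c]])+x[:2]
S=6
def render(n,name,x,box,z0):
    u0,v0,w,h=box;m=np.zeros((h*S,w*S),np.uint8);ps,H=SH[name]
    for p in ps:
        q=xf(p,x);P=np.vstack([np.c_[q,np.full(len(q),z0)],np.c_[q,np.full(len(q),z0+H)]])
        a=(proj(n,P)-[u0,v0]+.5)*S-.5
        cv2.fillConvexPoly(m,cv2.convexHull(np.round(a*16).astype(np.int32)),255,shift=4)
    if name=='tube':
        i1=np.zeros_like(m);i2=np.zeros_like(m);q=xf(circ(.017),x)
        for im,z in((i1,z0),(i2,z0+SH[name][1])):
            a=(proj(n,np.c_[q,np.full(len(q),z)])-[u0,v0]+.5)*S-.5
            cv2.fillConvexPoly(im,np.round(a*16).astype(np.int32),255,shift=4)
        m[(i1>0)&(i2>0)]=0
    return cv2.resize(m,(w,h),interpolation=cv2.INTER_AREA)/255.
def fit(n,img,name,x0,z0=0.,blur=0.7,half=24):
    """photometric fit: gray image ~ a + b*mask + shading handled by saturation channel"""
    c=proj(n,[[x0[0],x0[1],z0+.015]])[0];box=(int(c[0])-half,int(c[1])-half,2*half,2*half)
    u,v,w,h=box
    I=img[v:v+h,u:u+w].astype(float)
    f=I[...,2]-I[...,0]   # red-blue: wood high, steel ~0
    def cost(x):
        m=cv2.GaussianBlur(render(n,name,x,box,z0),(0,0),blur)
        wgt=cv2.dilate((m>.02).astype(np.uint8),np.ones((7,7)))>0
        A=np.c_[m[wgt],np.ones(wgt.sum())];s,r,_,_=np.linalg.lstsq(A,f[wgt],rcond=None)
        return 1-np.corrcoef(m[wgt],f[wgt])[0,1]**2
    best=None
    for y in ([x0[2]] if len(x0)>2 else [0.]):
        st=np.r_[x0[:2],y]
        sim=np.vstack([st,st+[.006,0,0],st+[0,.006,0]]+([st+[0,0,.2]]))
        if name in('tube','rod'):
            g=lambda p:cost(np.r_[p,0]);r=minimize(g,st[:2],method='Nelder-Mead',options=dict(initial_simplex=sim[:3,:2],xatol=1e-5,fatol=1e-6))
            return np.r_[r.x,0],r.fun
        r=minimize(cost,st,method='Nelder-Mead',options=dict(initial_simplex=sim,xatol=1e-5,fatol=1e-6));return r.x,r.fun
PADC=.052
def pad(n,img,x0):
    c=proj(n,[[x0[0],x0[1],.004]])[0];u,v=(c-35).astype(int);I=img[v:v+70,u:u+70].astype(float)
    g=I.max(2)
    SH['_pad']=([circ(.052)],.004)
    box=(u,v,70,70)
    def cost(p):
        m=cv2.GaussianBlur(render(n,'_pad',np.r_[p,0],box,0),(0,0),.7)
        d=cv2.dilate((m>.02).astype(np.uint8),np.ones((7,7)))>0
        e=cv2.erode((m>.98).astype(np.uint8),np.ones((5,5)))>0
        k=d&~e
        return 1-np.corrcoef(m[k],g[k])[0,1]**2
    st=np.r_[x0[:2]]
    r=minimize(cost,st,method='Nelder-Mead',options=dict(initial_simplex=[st,st+[.006,0],st+[0,.006]],xatol=1e-5,fatol=1e-6))
    # outline axis: rectify interior
    N=121;gs=np.linspace(-.048,.048,N);X,Y=np.meshgrid(gs,gs);P=np.c_[X.ravel()+r.x[0],Y.ravel()+r.x[1],np.full(N*N,.004)]
    a=proj(n,P).astype(np.float32).reshape(N,N,2)
    W=cv2.remap(img.max(2),a[...,0],a[...,1],cv2.INTER_LINEAR).astype(float)
    return r.x,r.fun,X,Y,W
E
cat > meas.py <<'E'
from h import *
I={n:imaging.capture(n) for n in CI}
for n in I: cv2.imwrite(f'pics/raw_{n}.png',I[n])
k=.64
ob={'bar':(235,243),'dumbbell':(459,229),'tube':(451,333),'rod':(338,334)}
pd={'bar':(226,326),'dumbbell':(345,232),'tube':(552,251),'rod':(554,324)}
for o,p in ob.items():
    x=unproj('top',np.array(p)*k,SH[o][1]); 
    x=np.r_[x,{'bar':.6,'dumbbell':.8}.get(o,0)]
    for n in('top','scene'):
        print(o,n,*[np.round(q,4) for q in fit(n,I[n],o,x)])
for o,p in pd.items():
    x=unproj('top',np.array(p)*k,.004)
    for n in('top','scene'):
        r,f,X,Y,W=pad(n,I[n],x)
        w=np.clip(W-80,0,None)*(X**2+Y**2<.047**2);w/=w.sum();mx,my=(w*X).sum(),(w*Y).sum()
        th=.5*np.arctan2(2*(w*(X-mx)*(Y-my)).sum(),(w*((X-mx)**2-(Y-my)**2)).sum())
        print('pad',o,n,np.round(r,4),round(f,4),'outline c',np.round(r+[mx,my],4),'yaw',round(th,4))
for nm,p in dict(beaker=(396,278),jar=(278,281),eraser=(504,281)).items(): print(nm,unproj('top',np.array(p)*k,.03))
c=I['top'][130:260,100:400];cv2.imwrite('pics/crop0.png',cv2.resize(c,(800,347),interpolation=cv2.INTER_CUBIC))
c=I['top'][190:250,170:260];cv2.imwrite('pics/crop1.png',cv2.resize(c,(720,480),interpolation=cv2.INTER_CUBIC))
E
python3 meas.py
```

```text
bar top [0.5929 0.2855 0.6663] 0.0528
bar scene [0.5946 0.2852 0.6521] 0.0401
dumbbell top [ 0.6274 -0.1105  0.8901] 0.0515
dumbbell scene [ 0.6289 -0.1111  0.8923] 0.0384
tube top [ 0.4437 -0.0999  0.    ] 0.0837
tube scene [ 0.4454 -0.1008  0.    ] 0.047
rod top [0.4366 0.095  0.    ] 0.0664
rod scene [0.438  0.0942 0.    ] 0.0426
pad bar top [0.4473 0.2961] 0.1573 outline c [0.4476 0.2963] yaw -1.0233
pad bar scene [0.4493 0.2961] 0.0875 outline c [0.4502 0.2959] yaw -1.0225
pad dumbbell top [0.6184 0.0917] 0.1248 outline c [0.6175 0.093 ] yaw -1.1065
pad dumbbell scene [0.6206 0.0909] 0.0818 outline c [0.6215 0.0902] yaw -1.1266
pad tube top [ 0.5934 -0.2791] 0.0536 outline c [ 0.5922 -0.2794] yaw -1.4279
pad tube scene [ 0.5955 -0.2801] 0.0471 outline c [ 0.5955 -0.2802] yaw -1.1053
pad rod top [ 0.4645 -0.2841] 0.0564 outline c [ 0.4625 -0.2846] yaw 0.8566
pad rod scene [ 0.4666 -0.2851] 0.0457 outline c [ 0.4656 -0.2873] yaw -0.8969
beaker [ 0.53503578 -0.00288593]
jar [0.52515216 0.20005029]
eraser [ 0.53430095 -0.18926491]
```

View crop.

View pics/crop1.png

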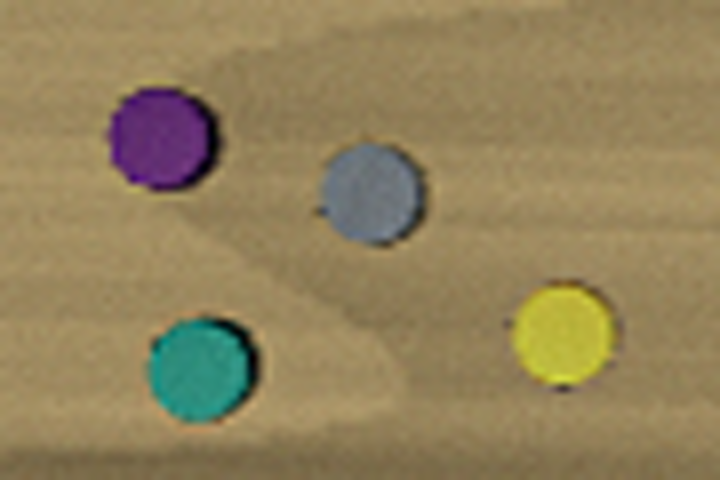

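```bash
cat >> h.py <<'E'
def outl(kind):
    if kind=='bar': return [rect(.082,.028)]
    if kind=='rod': return [circ(.02,n=80)]
    if kind=='tube': return [circ(.03,n=80),circ(.014,n=80)]
    m=np.zeros((1000,1000),np.uint8)
    for p in [circ(.017,-.027,200),circ(.017,.027,200),rect(.054,.020)]:
        cv2.fillPoly(m,[np.round((p*1e4+500)).astype(np.int32)],255)
    c=cv2.findContours(m,cv2.RETR_EXTERNAL,cv2.CHAIN_APPROX_NONE)[0][0][:,0]
    return [(c[::4]-500)/1e4]
def outfit(n,img,kind,x0):
    c=proj(n,[[x0[0],x0[1],.004]])[0];u,v=(c-30).astype(int);h=60;g=img[v:v+h,u:u+h].max(2).astype(float);O=outl(kind)
    def cost(x):
        m=np.zeros((h*S,h*S),np.uint8)
        for p in O:
            q=xf(p,x);a=(proj(n,np.c_[q,np.full(len(q),.004)])-[u,v]+.5)*S-.5
            cv2.polylines(m,[np.round(a*16).astype(np.int32)],True,255,3,shift=4)
        m=cv2.GaussianBlur(cv2.resize(m,(h,h),interpolation=cv2.INTER_AREA)/255.,(0,0),.8)
        q=xf(circ(.045),np.r_[x0[:2],0]);k=np.zeros((h,h),np.uint8);cv2.fillConvexPoly(k,np.round(proj(n,np.c_[q,np.full(len(q),.004)])-[u,v]).astype(np.int32),1)
        return 1-np.corrcoef(m[k>0],g[k>0])[0,1]
    x0=np.array(x0,float);ax=3 if kind in('bar','dumbbell') else 2
    sim=[x0[:ax]]+[x0[:ax]+np.eye(3)[i,:ax]*d for i,d in zip(range(ax),(.004,.004,.08))]
    r=minimize(lambda p:cost(np.r_[p,0][:3]),x0[:ax],method='Nelder-Mead',options=dict(initial_simplex=sim,xatol=1e-5,fatol=1e-6))
    return r.x,r.fun
E
python3 - <<'E'
from h import *
for o,x in dict(bar=(.448,.296,-1.023),dumbbell=(.6195,.0915,-1.11),tube=(.5945,-.2796,0),rod=(.4655,-.2846,0)).items():
    for n in CI: print(o,n,*[np.round(q,4) for q in outfit(n,cv2.imread(f'pics/raw_{n}.png'),o,x)])
# reachability
from scipy.spatial.transform import Rotation as R
print(monitor.sense()['tcp_pos'],R.from_rotvec(monitor.sense()['orientation']).as_matrix().round(3))
E
```

```text
bar scene [ 0.4489  0.2962 -1.0095] 0.0249
bar top [ 0.4472  0.2966 -1.0137] 0.1529
dumbbell scene [ 0.6206  0.091  -1.1128] 0.0276
dumbbell top [ 0.6186  0.0916 -1.1093] 0.0949
tube scene [ 0.5956 -0.2802] 0.0288
tube top [ 0.5936 -0.2795] 0.1127
rod scene [ 0.4665 -0.285 ] 0.0288
rod top [ 0.4642 -0.2844] 0.156
[ 0.2140478  -0.58678713  0.20440813] [[ 0.343 -0.     0.939]
 [-0.939  0.001  0.343]
 [-0.001 -1.    -0.   ]]
```

The enlarged crop confirms it: the plain grey steel cylinder at crop (372,193) is the rod, and the other three are purple, turquoise and yellow. The two cameras agree except for a constant offset of about 2 mm, so I'll average them. Rod first.

```bash
cat > r.py <<'E'
from h import *
from scipy.spatial.transform import Rotation as R
def ori(a):
    c,s=np.cos(a),np.sin(a);return R.from_matrix(np.array([[c,0,-s],[s,0,c],[0,-1,0]])).as_rotvec()
def best(p,angs):
    q0=monitor.sense()['joints'];b=None
    for a in angs:
        q=ctrl.solve_ik(np.array(p,float),ori(a))
        if q is None: continue
        d=np.abs(np.array(q)-q0).max()+.3*abs(q[6])
        if b is None or d<b[0]: b=(d,a)
    return b[1]
HZ=.15
def st(t=''):
    s=monitor.sense();print(t,'t',round(s['time_s'],2),'tcp',s['tcp_pos'].round(4),'F',s['contact_force'].round(1),'w',round(s['gripper_width'],3),flush=True);return s
def go(x,y,a):
    try: ctrl.move_straight(np.array([x,y,HZ]),ori(a),v=.3)
    except ctrl.MotionError as e:
        print('straight failed',e);ctrl.move_to(np.array([x,y,HZ]),ori(a))
def pick(x,y,angs,z,first=False):
    a=best([x,y,HZ],angs)
    if first: ctrl.move_to(np.array([x,y,HZ]),ori(a))
    else: go(x,y,a)
    ctrl.move_straight(np.array([x,y,z+.03]),v=.2)
    hit=ctrl.move_straight(np.array([x,y,z]),v=.06,max_force=10);st(f'at pick a={a:.2f} hit={hit}')
    eoat.close();st('closed')
    ctrl.move_straight(np.array([x,y,HZ]),v=.15);st('lifted');return a
def place(x,y,angs,z):
    a=best([x,y,HZ],angs);go(x,y,a)
    ctrl.move_straight(np.array([x,y,z+.02]),v=.15)
    hit=ctrl.move_straight(np.array([x,y,z-.003]),v=.025,max_force=6);s=st(f'down a={a:.2f} hit={hit}')
    if s['tcp_pos'][2]>z+.006: print('EARLY STOP');return False
    eoat.ungrasp();st('open')
    p=s['tcp_pos'];ctrl.move_straight(np.array([p[0],p[1],HZ]),v=.15);st('up');return True
E
python3 - <<'E'
from r import *
a0=np.radians(5.5)
z=.010
pick(.4373,.0946,[a0,a0+np.pi,a0-np.pi],z,True)
print(place(.46545,-.2848,[a0+k*np.pi+d for k in(-1,0,1) for d in(-.8,-.4,0,.4,.8)],z+.004))
E
```

```text
at pick a=0.10 hit=False t 4.1 tcp [0.4374 0.0946 0.0102] F [ 0.4  0.1 -0.6] w 0.994
closed t 4.68 tcp [0.4376 0.0947 0.0106] F [0.7 0.3 6.4] w 0.341
lifted t 5.77 tcp [0.4366 0.0943 0.1493] F [ 0.2 -0.2 -2.4] w 0.343
down a=-0.30 hit=True t 8.84 tcp [ 0.4655 -0.2848  0.0146] F [ 0.6 -1.1  5.1] w 0.345
open t 9.43 tcp [ 0.4645 -0.2845  0.014 ] F [ 0.4  0.4 -0.5] w 1.001
up t 10.49 tcp [ 0.4648 -0.2846  0.1492] F [-0.3  0.7 -0.1] w 1.002
True
```

```bash
cat >> h.py <<'E'
def placed(n,img,name,padx,x0,ax):
    """fit object on its pad given fixed outline pose"""
    c=proj(n,[[padx[0],padx[1],.015]])[0];hf=26;u,v=(c-hf).astype(int);h=2*hf;box=(u,v,h,h)
    g=img[v:v+h,u:u+h].max(2).astype(float)
    mo=np.zeros((h*S,h*S),np.uint8)
    for p in outl(name):
        q=xf(p,padx);a=(proj(n,np.c_[q,np.full(len(q),.004)])-[u,v]+.5)*S-.5
        cv2.polylines(mo,[np.round(a*16).astype(np.int32)],True,255,3,shift=4)
    mo=cv2.resize(mo,(h,h),interpolation=cv2.INTER_AREA)/255.
    k=np.zeros((h,h),np.uint8);q=xf(circ(.046),np.r_[padx[:2],0])
    P=np.vstack([np.c_[q,np.full(len(q),.004)]]);cv2.fillConvexPoly(k,np.round(proj(n,P)-[u,v]).astype(np.int32),1)
    ps,H=SH[name]
    def cost(p):
        x=np.r_[p,0][:3];m=render(n,name,x,box,.004)
        SH['_t']=(ps,0.);t=render(n,'_t',x,box,.004+H)
        if name=='tube':
            SH['_t']=([circ(.017)],0.);t=t*(1-render(n,'_t',x,box,.004+H))
        B=[cv2.GaussianBlur(f,(0,0),.75) for f in(t,np.clip(m-t,0,1),mo*(1-m))]
        kk=(k>0)|(B[0]+B[1]>.3)
        A=np.c_[[b[kk] for b in B]+[np.ones(kk.sum())]].T
        s=np.linalg.lstsq(A,g[kk],rcond=None)[0];e=A@s-g[kk]
        return (e**2).mean()/g[kk].var()
    x0=np.array(x0,float);sim=[x0[:ax]]+[x0[:ax]+np.eye(3)[i,:ax]*d for i,d in zip(range(ax),(.003,.003,.06))]
    r=minimize(cost,x0[:ax],method='Nelder-Mead',options=dict(initial_simplex=sim,xatol=1e-5,fatol=1e-7));return r.x,r.fun
PADS={'bar':{'scene':(.4489,.2962,-1.0095),'top':(.4472,.2966,-1.0137)},'dumbbell':{'scene':(.6206,.091,-1.1128),'top':(.6186,.0916,-1.1093)},
'tube':{'scene':(.5956,-.2802,0),'top':(.5936,-.2795,0)},'rod':{'scene':(.4665,-.285,0),'top':(.4643,-.2844,0)}}
def check(names,tag):
    for n in CI:
        I=imaging.capture(n);cv2.imwrite(f'pics/{tag}_{n}.png',I)
        for o in names:
            p=np.array(PADS[o][n]);x,f=placed(n,I,o,p,p+[.001,.001,0],3 if o in('bar','dumbbell') else 2)
            d=x-p[:len(x)];print(o,n,'err mm',(d[:2]*1e3).round(2),'yaw deg',np.degrees(d[2:]).round(2),'res',round(f,3))
            c=proj(n,[[p[0],p[1],.01]])[0].astype(int);cv2.imwrite(f'pics/{tag}_{n}_{o}.png',cv2.resize(I[c[1]-26:c[1]+26,c[0]-26:c[0]+26],(390,390),interpolation=cv2.INTER_CUBIC))
    a=[cv2.hconcat([cv2.imread(f'pics/{tag}_{n}_{o}.png') for n in CI]) for o in names]
    cv2.imwrite(f'pics/{tag}_v.png',cv2.resize(cv2.vconcat(a),None,fx=1/max(1,len(a)/1.5),fy=1/max(1,len(a)/1.5)))
E
python3 - <<'E'
from r import *
a=.659+np.pi/2
b=best([.5938,.2853,HZ],[a,a-np.pi]); go(.5938,.2853,b); st()
check(['rod'],'c1')
E
```

```text
t 13.18 tcp [0.5939 0.2846 0.15  ] F [ 0.4 -0.1  0.5] w 1.001
rod scene err mm [-0.05 -0.13] yaw deg [] res 0.022
rod top err mm [-0.47  0.29] yaw deg [] res 0.147
```

View pics/c1_v.png

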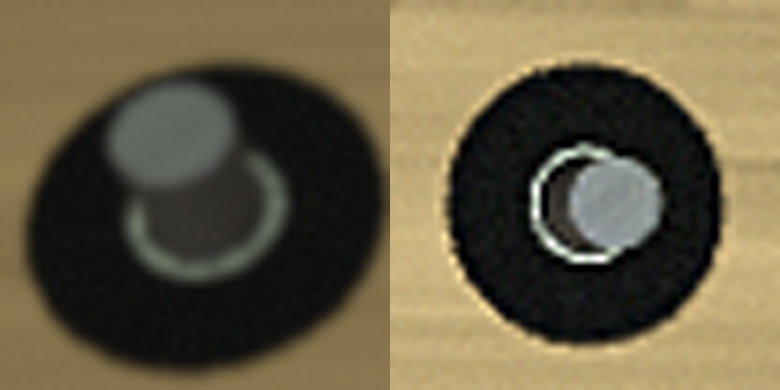

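The crops show the rod upright inside its circle, within 0.5 mm. Bar next.

Run:
```python
from r import *
a=.659+np.pi/2; z=.005
pick(.5938,.2853,[a,a-np.pi],z)
a=-1.0116+np.pi/2
if place(.4481,.2964,[a,a-np.pi,a+np.pi],z+.004):
    a=.891+np.pi/2
    go(.6282,-.1108,best([.6282,-.1108,HZ],[a,a-np.pi])); st()
    check(['bar','rod'],'c2')
```

```text
at pick a=2.23 hit=False t 14.9 tcp [0.5937 0.2854 0.0049] F [0.4 0.1 0.4] w 1.004
closed t 15.67 tcp [0.5938 0.2853 0.005 ] F [ 0.5  0.3 -0.1] w 0.004
lifted t 16.78 tcp [0.5933 0.2846 0.1489] F [ 0.3 -0.7  0.3] w -0.003
down a=-2.58 hit=False t 20.43 tcp [0.4482 0.2965 0.0062] F [0.5 0.6 0. ] w -0.003
open t 21.22 tcp [0.4481 0.2964 0.006 ] F [-0.2 -0.1 -1.1] w 1.004
up t 22.32 tcp [0.4479 0.2959 0.1491] F [ 0.3 -0.4 -0.1] w 1.0
 t 23.96 tcp [ 0.6277 -0.1088  0.1502] F [ 1.1  0.1 -0.4] w 0.996
bar scene err mm [ 15.02 -71.06] yaw deg [56.52] res 0.059
rod scene err mm [-0.07 -0.13] yaw deg [] res 0.022
bar top err mm [-0.04 -3.41] yaw deg [0.4] res 0.279
rod top err mm [-0.57  0.67] yaw deg [] res 0.156
```

View pics/c2_v.png

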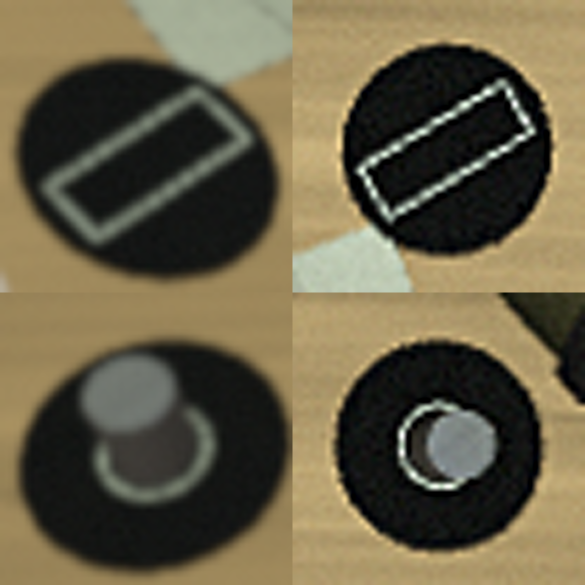

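The fingers closed on nothing (width 0) and the bar pad is still empty. I'll look at where the bar is now.

Run:
```python
from r import *
for n in CI:
    I=cv2.imread(f'pics/c2_{n}.png')
    for x in ([.5938,.2853,.659],[.5925,.2870,.659]):
        print(n,fit(n,I,'bar',x))
a=cv2.imread('pics/c2_scene.png');b=cv2.imread('pics/c2_top.png')
ca=proj('scene',[[.5938,.2853,0]])[0].astype(int);cb=proj('top',[[.5938,.2853,0]])[0].astype(int)
f=lambda I,c:cv2.resize(I[c[1]-40:c[1]+40,c[0]-40:c[0]+40],(400,400),interpolation=cv2.INTER_CUBIC)
cv2.imwrite('pics/bar2.png',cv2.hconcat([f(a,ca),f(b,cb)]))
```

```text
scene (array([0.59482499, 0.2852726 , 0.65937714]), np.float64(0.03847455279468848))
scene (array([0.594667  , 0.28506386, 0.6459212 ]), np.float64(0.03755400016115673))
top (array([0.59332406, 0.28594649, 0.66514798]), np.float64(0.052650433319348156))
top (array([0.59331785, 0.28590374, 0.66567561]), np.float64(0.052606232323225255))
```

View pics/bar2.png

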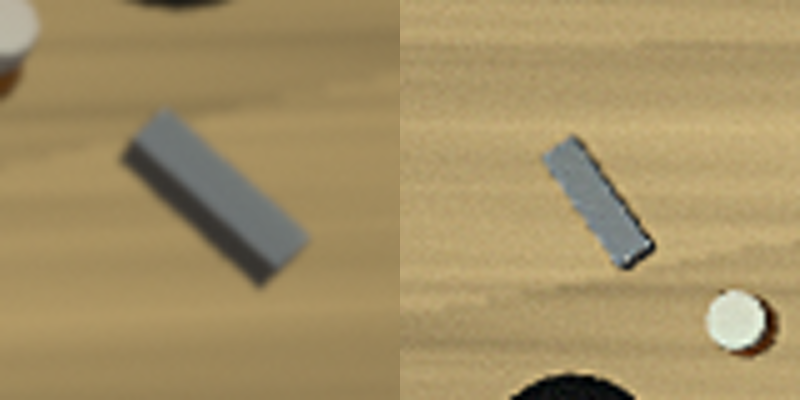

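The bar is untouched, so the fingers shut above it. The real fingertips must be higher than the stated TCP. I'll measure this by touching bare table with the gripper shut.

Run:
```python
from r import *
p=monitor.sense()['tcp_pos'];a=R.from_rotvec(monitor.sense()['orientation']).as_matrix()
aa=np.arctan2(a[1,0],a[0,0])
go(.70,-.03,aa); eoat.close()
ctrl.move_straight(np.array([.70,-.03,.02]),v=.2,max_force=10);st()
h=ctrl.move_straight(np.array([.70,-.03,-.03]),v=.03,max_force=5);s=st(f'shut touch {h}')
ctrl.move_straight(np.array([.70,-.03,s['tcp_pos'][2]+.04]),v=.15)
eoat.ungrasp();st()
```

```text
t 26.13 tcp [ 0.7011 -0.0293  0.0214] F [ 0.1 -0.1 -0.5] w 0.002
shut touch True t 27.52 tcp [ 0.6999 -0.03   -0.0262] F [-0.6  0.3  4.7] w -0.004
 t 28.73 tcp [ 0.7    -0.03    0.0139] F [-0.3 -0.1 -0.3] w 0.998
```

The shut fingertips sit 26 mm above the commanded TCP, so the stated tool length is too long by that much. The rod was held only near its top. I'll allow for this from here on.

```bash
sed -i 's/^HZ=.15/HZ=.12/' r.py
python3 - <<'E'
from r import *
ctrl.move_straight(np.array([.70,-.03,HZ]),v=.2)
a=.659+np.pi/2; z=-.021
# route around jar/beaker is above them: tips at HZ+.026
pick(.5938,.2855,[a,a-np.pi],z)
s=monitor.sense()
if s['gripper_width']<.08: print('MISS');raise SystemExit
a=-1.0116+np.pi/2
if place(.4481,.2964,[a,a-np.pi,a+np.pi],z+.004):
    a=.891+np.pi/2
    go(.6282,-.1108,best([.6282,-.1108,HZ],[a,a-np.pi])); st()
    check(['bar','rod'],'c3')
E
```

```text
at pick a=2.23 hit=False t 32.02 tcp [ 0.5937  0.2857 -0.0211] F [-0.3  0.6 -0.2] w 0.999
closed t 32.62 tcp [ 0.5942  0.2854 -0.0206] F [ 0.9 -0.9  3. ] w 0.244
lifted t 33.72 tcp [0.5932 0.2847 0.1187] F [ 0.1  0.5 -2.1] w 0.242
down a=-2.58 hit=True t 37.02 tcp [ 0.448   0.2962 -0.0166] F [-0.7  0.5  4.2] w 0.238
open t 37.66 tcp [ 0.4477  0.2952 -0.0175] F [-0.7  0.5 -0.6] w 0.999
up t 38.73 tcp [0.4478 0.2954 0.1191] F [-0.   0.2 -0.5] w 0.994
 t 40.36 tcp [ 0.6277 -0.1088  0.1201] F [ 0.4 -0.4  0.7] w 0.996
bar scene err mm [ 0.41 -0.14] yaw deg [0.07] res 0.043
rod scene err mm [-0.07 -0.13] yaw deg [] res 0.022
bar top err mm [-0.71 -0.05] yaw deg [-0.3] res 0.144
rod top err mm [-0.57  0.67] yaw deg [] res 0.155
```

View pics/c3_v.png

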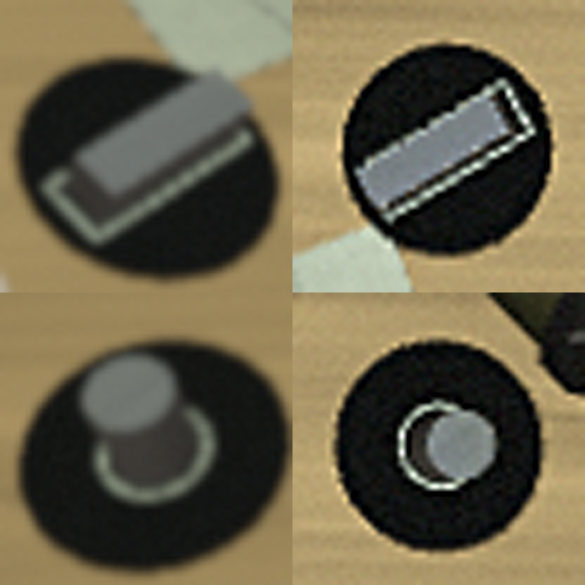

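The bar now lies inside its rectangle, less than 1 mm and 0.3° off. Next the dumbbell, then the tube.

Run:
```python
from r import *
z=-.020
a=.891+np.pi/2
pick(.6282,-.1108,[a,a-np.pi],z)
if monitor.sense()['gripper_width']<.05: print('MISS');raise SystemExit
a=-1.111+np.pi/2
if not place(.6196,.0913,[a,a-np.pi,a+np.pi],z+.004): raise SystemExit
A=[k*np.pi/6 for k in(-1,0,1)]
A=A+[q-np.pi for q in A]+[q+np.pi for q in A]
pick(.4445,-.1003,A,z)
if monitor.sense()['gripper_width']<.3: print('MISS');raise SystemExit
place(.5946,-.27985,[k*.3 for k in range(-10,11)],z+.004)
```

```text
at pick a=2.46 hit=False t 42.06 tcp [ 0.6282 -0.1106 -0.0201] F [-0.9  0.3  0.4] w 0.998
closed t 42.72 tcp [ 0.6287 -0.111  -0.0196] F [ 0.5 -0.5  2.8] w 0.148
lifted t 43.8 tcp [ 0.6273 -0.1112  0.1187] F [ 0.2 -0.6 -4.5] w 0.146
down a=3.60 hit=True t 46.75 tcp [ 0.6194  0.0911 -0.0156] F [-0.3  0.   4.3] w 0.149
open t 47.45 tcp [ 0.6183  0.0901 -0.0171] F [-0.3  0.7  0.1] w 0.999
up t 48.52 tcp [0.6188 0.0905 0.1188] F [-0.  -0.  -0.2] w 0.998
at pick a=-3.14 hit=False t 50.88 tcp [ 0.4446 -0.1002 -0.0199] F [-0.   0.7  0.1] w 1.001
closed t 51.31 tcp [ 0.445  -0.1003 -0.0191] F [-0.8 -0.4  8.5] w 0.607
lifted t 52.39 tcp [ 0.4438 -0.1006  0.1192] F [ 0.1 -0.4 -2.2] w 0.603
down a=1.80 hit=True t 55.52 tcp [ 0.5943 -0.2799 -0.0149] F [-0.6  0.5  5.3] w 0.606
open t 55.96 tcp [ 0.593  -0.2799 -0.0162] F [ 0.4  0.3 -0.5] w 1.001
up t 57.02 tcp [ 0.5934 -0.2799  0.1189] F [-0.4  0.5 -1.1] w 0.999
```

Run:
```python
from r import *
ctrl.move_straight(np.array([.593,-.28,.25]),v=.3)
ctrl.goto_joints([1.255,.689,-.195,1.565,.157,.902,-.215]) if abs(monitor.sense()['joints'][0]-1.255)<2 else print('far')
st();check(['dumbbell','tube','bar','rod'],'c4')
for n in CI:
    a=cv2.imread(f'pics/raw_{n}.png');b=cv2.imread(f'pics/c4_{n}.png')
    c=proj(n,[[.535,-.003,.03]])[0].astype(int)
    f=lambda I:I[c[1]-25:c[1]+25,c[0]-25:c[0]+25]
    print(n,'beaker phase shift px',cv2.phaseCorrelate(f(a).mean(2),f(b).mean(2)))
```

```text
t 59.38 tcp [ 0.2161 -0.5866  0.2046] F [ 0.6 -0.1  1.1] w 1.001
dumbbell scene err mm [-0.48 -0.09] yaw deg [0.32] res 0.034
tube scene err mm [-2.04  1.21] yaw deg [] res 0.037
bar scene err mm [ 0.41 -0.14] yaw deg [0.07] res 0.043
rod scene err mm [-0.15 -0.12] yaw deg [] res 0.023
dumbbell top err mm [-0.86  0.78] yaw deg [-0.15] res 0.093
tube top err mm [-2.41  0.61] yaw deg [] res 0.163
bar top err mm [-0.85  0.12] yaw deg [-0.05] res 0.154
rod top err mm [-0.21  0.67] yaw deg [] res 0.166
scene beaker phase shift px ((0.019977295251688787, 0.010852746364502508), 0.9370863525200948)
top beaker phase shift px ((0.04384597635851151, -0.009855952342398666), 1.0035297117578725)
```

```bash
python3 -c "
import cv2
cv2.imwrite('pics/c4_topbig.png',cv2.resize(cv2.imread('pics/c4_top.png'),(800,600),interpolation=cv2.INTER_CUBIC))"
```

```text
(no output)
```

View pics/c4_v.png

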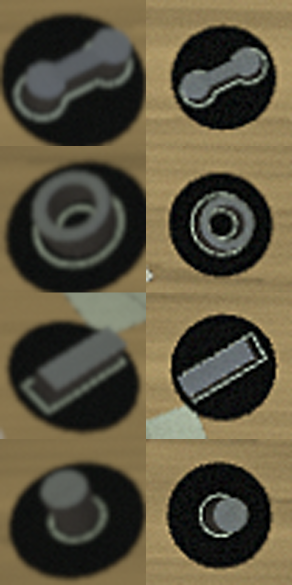

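View pics/c4_topbig.png

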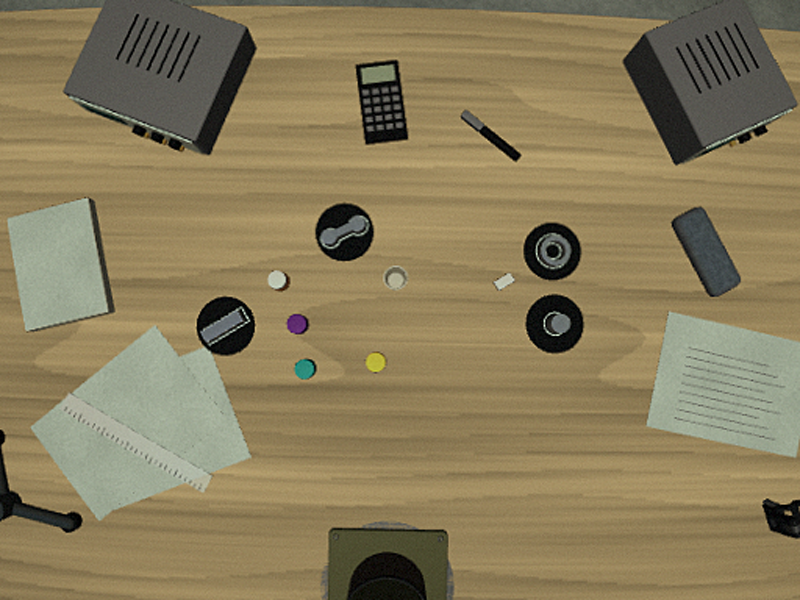

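All four are on their pads and the beaker hasn't moved (shift below 0.05 px). Both cameras put the tube about 2.2 mm off centre, though. There's time to spare (59 s used), so I'll re-seat it with the jaws along the error.

Run:
```python
from r import *
ctrl.move_to(np.array([.5924,-.27895,.2]),ori(best([.5924,-.27895,HZ],[0,np.pi,-np.pi])))
z=-.016
a=pick(.5924,-.27895,[0,np.pi,-np.pi],z)
if monitor.sense()['gripper_width']<.3: print('MISS');raise SystemExit
place(.5946,-.27985,[a],z+.000)
ctrl.move_straight(np.array([.593,-.28,.25]),v=.3)
ctrl.goto_joints([1.255,.689,-.195,1.565,.157,.902,-.215])
st();check(['tube','rod','dumbbell','bar'],'c5')
```

```text
at pick a=0.00 hit=False t 63.01 tcp [ 0.5924 -0.2788 -0.0162] F [ 0.7 -0.1  1. ] w 1.002
closed t 63.43 tcp [ 0.5929 -0.2791 -0.015 ] F [-1.   0.6  5.5] w 0.614
lifted t 64.49 tcp [ 0.5914 -0.2787  0.1188] F [-0.3 -0.5 -2.9] w 0.611
down a=0.00 hit=True t 66.38 tcp [ 0.5943 -0.2798 -0.0149] F [-1.1  0.5  4.7] w 0.609
open t 66.82 tcp [ 0.5931 -0.2795 -0.0161] F [-0.   0.1 -0.2] w 1.002
up t 67.88 tcp [ 0.5935 -0.2796  0.119 ] F [-0.5 -0.  -0.2] w 0.998
 t 70.24 tcp [ 0.217  -0.5866  0.2052] F [-0.1 -0.6  0.7] w 1.0
tube scene err mm [-0.54  0.65] yaw deg [] res 0.032
rod scene err mm [-0.15 -0.12] yaw deg [] res 0.023
dumbbell scene err mm [-0.21 -0.12] yaw deg [0.01] res 0.033
bar scene err mm [ 0.41 -0.14] yaw deg [0.08] res 0.044
tube top err mm [-1.11  0.68] yaw deg [] res 0.149
rod top err mm [-0.24  0.72] yaw deg [] res 0.165
dumbbell top err mm [-0.91  0.81] yaw deg [-0.28] res 0.092
bar top err mm [-0.9   0.12] yaw deg [-0.12] res 0.153
```

```bash
python3 -c "
import cv2
cv2.imwrite('pics/c5_t.png',cv2.hconcat([cv2.imread(f'pics/c5_{n}_tube.png') for n in('scene','top')]))"
```

```text
(no output)
```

View pics/c5_t.png

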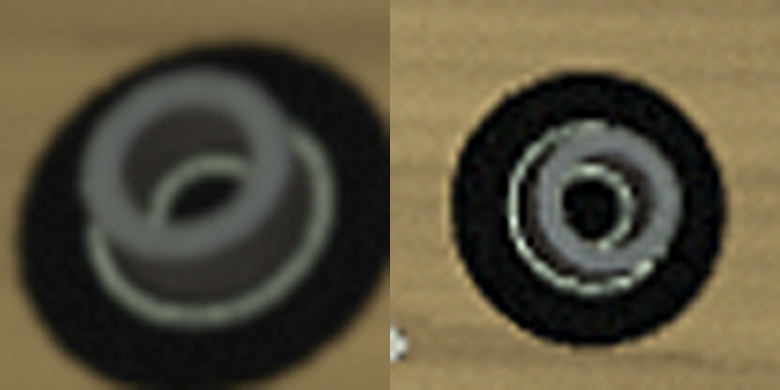

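The tube now stands flat, about 1 mm off centre, with its outline visible all round. Handing in.

```bash
python3 -c "
from bench import ctrl
print(ctrl.hand_in())"
```

```text
the job is handed in; nothing more can be done
None
```

All four specimens stand upright on their own pads, and I handed the job in after about 70 s on the robot's clock.

| Specimen | Last check, scene camera | Last check, top camera |
|---|---|---|
| rod (the grey one) | about 0.2 mm off centre | about 0.8 mm off centre |
| bar | about 0.4 mm, yaw under 0.1° | about 0.9 mm, yaw about 0.1° |
| dumbbell | about 0.2 mm, yaw under 0.1° | about 1.2 mm, yaw about 0.3° |
| tube | about 0.8 mm off centre | about 1.3 mm off centre |

- **Camera disagreement:** the top camera reads up to about 1 mm farther off than the scene camera, and its fits were the poorer ones.
- **Beaker:** it hadn't moved (under 0.05 px in both views) when I checked before re-seating the tube. I didn't measure it again after that.
- **Missed first grasp of the bar:** the fingers shut above it without touching it. A touch on bare table showed the shut fingertips sit 26 mm above the stated TCP, so I corrected for that from then on. The rod had already been placed by then, held only near its top.
- **Tube re-seated:** it first came down about 2.3 mm off centre, so I picked it up and set it down again.

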